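# Rock a stuck steel test block out of its holder

## Robot

A 7-joint arm with a two-finger parallel gripper is mounted at the origin on the work surface. World frame = base frame: x ahead of the robot, y to its left, z up, the work surface at z = 0. Lengths are in m, angles in rad, forces in N, time in s.
With the tool pointing down it reaches from about 0.425 to 0.975 m from the base axis. Payload 16.7 kg.
Tool frame: the origin (TCP) lies midway between the tips of the shut fingers; the grasp point (between the pads) lies 19 mm behind it; z points along the fingers, y is the line along which they close (so a half turn about z gives the same grasp; the last joint's range is limited). The gripper opens to 85 mm and grips with 20 to 120 N. Pads are 22 mm wide; open, the fingers measure 114 mm over their backs; the gripper's body (76 mm by 85 mm) begins 54 mm behind the grasp point. The pads swing forward as they close: fully open they stand 13 mm farther back than shut.
Start: joints at [1.139, 0.426, 0.074, 1.606, -0.034, 1.111, -0.067], TCP at [0.188, -0.648, 0.231] pointing down, gripper open.
Joint ranges: [-2.85, 2.85], [-0.5, 2.14], [-1.23, 1.37], [0.21, 2.46], [-1.02, 4.16], [0.16, 2.05], [-2.73, 2.73]. Speed limits (rad/s): [1.89, 1.89, 2.39, 2.39, 3.01, 3.01, 3.01].

## Interface

Orientations are given as a unit quaternion [w, x, y, z].
In Python, from workcell import * gives the robot as it stands.
- The arm moves only by the tool jog_arm, never from a script. Its argument "steps" is a list of rows, each a list of 3 entries, a list of its own where there are three numbers: the shift along the tool's x, y, z in units of 40 mm (1.0 is 40 mm), then the turn, a rotation vector about the tool's x, y, z in degrees, then the closure, from 0 (fully open) to 1 (shut). In form: [[[x, y, z], [ax, ay, az], hand], ...]. A call has 1 to 20 rows; each row shifts and turns the commanded pose from where the row before left it, along the tool's axes as they then stand; what a row does not reach is not made up. A row lasts 1/8 s, in which the tool goes at most 62.5 mm and 10.7 degrees, less where a joint would pass 70% of its speed; a pose out of reach is approached as far as the arm can. A call is refused whole if a number of a shift passes 1 or a number of a turn 10.7, either way. A call with a gripper value outside its range is refused whole. The fingers move at their own pace and stop on an object; "newtons" is the grip in N (left out, the last holds). Time passes only in rows, so rows that do not move let the fingers close. It gives the time, the measured TCP pose, the force, the opening and the grip force at its end, in the units of the state.
- sense(): the state, without advancing time (a new reading comes with each control period).
- grab_frame(name): name is "scene" or "top" or "wrist"; returns the picture (384x512x3 uint8, red, green, blue); there is no depth.
- camera_params(name): a dict with "intrinsics" (3x3 intrinsics, pixels), "k1" (the pictures are not rectified: a ray, as slopes to the right and down, at radius r is drawn at 1 + k1 r^2 times it, then the intrinsics apply), "world_from_camera" (4x4, takes a point from camera to world coordinates); the wrist camera has in their place "tool_from_camera" (4x4, takes a point from camera to tool coordinates, whose origin is the TCP and whose axes are the flange's). Camera axes: x right, y down, z forward; pixel columns grow to the right and rows downward; lengths in m; the calibration is good to about 2 mm. A picture is of the moment at which its call begins: read the wrist's pose just before it. camera_params takes no time and is no camera call.
- sign_off(): hands the job in; it is judged then, once.
The state is a dict: "clock": time; "joint_pos": joint angles; "joint_velocities": joint speeds; "effort": joint torques, N m; "tool_pos": TCP position; "orientation": TCP orientation; "force": force on the tool from outside, world axes, zero at the start; "moment": the same for the moment, N m; "gripper_width": finger opening in m; "grip_force": force on a finger pad.
Only numpy, scipy, OpenCV 4.12 (cv2) and the standard library are available. Lean on these libraries where they do the work, as an engineer would, in place of code of your own. Each camera call takes 0.05 s, during which the arm holds its last target. There are 200 camera calls.

## Task

Pull the round metal plunger knob of the white holder out to its stop so that its pin lets go of the tall steel block. Then take the block by its neck and rock it clearly side to side, towards the knob and away from it, several times while easing it upward until it frees from the holder's tight brass cheeks; do not haul the holder up off its base plate with it, and leave the beaker and the loose low block beside it where they stand. Finish while holding the block still and upright just clear above its pocket: the program ends with the block in the gripper, the plunger still out.

Things in the scene. Friction and masses are not known exactly. Their poses are not given: they have to be found in the camera images.
- plinth: dark grey base plate 170 x 130 x 12 mm, fixed to the bench, carrying the holder. Origin at the centre of its underside, on the bench; its x axis runs from the plunger knob towards the block, z up. The pocket's centre is straight above the origin. Placed and turned differently each time (within about 0.5 rad)
- holder (a joint): lift of the white holder off the base plate, m (0 = sitting). The holder (base 110 x 90 x 12 mm, upper part 90 x 68 mm, top 56 mm above the bench) is held down only by its weight, 1.4 kg; two dowels let it rise, not shift or turn. A straight pull on the gripped block lifts the holder too; small rocking makes it slide down off the block
- pocket (a point): centre of the pocket's mouth, at the height of the holder's top face (44 mm above the base plate) and moving with the holder; axes as the base plate's. The pocket is 50 mm long along x and 32 mm deep; its long sides are two brass cheeks 46 mm long, each pressed against the block along y by springs with about 20 N
- plunger (a joint): how far the plunger is pulled out, m: 0 = pin in the block's slot, 0.016 = at its stop with the pin clear of the pocket. It slides along the base plate's -x, away from the block. A spring draws it in but friction keeps it wherever it is left; pulling takes about 6 to 9 N
- plunger_knob (a point): centre of the plunger knob, a bright metal cylinder 26 mm in diameter and 24 mm long with its axis along the base plate's x, 42 mm above the bench and 90 mm from the pocket's centre when in; the free steel rod behind it is 8 mm thick. Moves with the plunger
- block: tall steel block, 0.4 kg, 80 mm high, 24 mm thick along y; lower 44 mm is 40 mm long along x, upper 36 mm (the neck, to grip) is 24 mm long, centred. Pin slot 12 mm high, 12 mm deep in the end towards the knob. Origin at the centre of its underside, axes as the plate's when seated; seated, its underside is 24 mm above the bench, 32 mm below the pocket's mouth
- block_top (a point): centre of the top face of the steel block, 80 mm above its underside, 104 mm above the bench when seated. With 5 mm of room at each end of the pocket along x, the block can be rocked about its foot, about the y axis, by up to about 0.14 rad each way
- beaker: clear glass beaker, 60 mm wide, 85 mm tall, near the holder's left; origin at the centre of its underside
- spare_block: low steel block 30 x 50 x 22 mm with a 16 mm stub on top, lying loose near the holder's right; not the one wanted; origin at the centre of its underside

How it is judged:
On the way, in this order (a step that is already met when the one before it is completed fails the run):
1. the plunger knob is pulled out to its stop (over 13 mm) (value of joint plunger above 0.013 m), for 0.1 s.
2. the block, still in the pocket, is leaned away from the knob by over 0.04 rad (angle between block's own z axis and vertical above 0.04 rad and x of block_top in the frame of pocket above 0.001 m and z of block in the frame of pocket below -0.006 m), for 0.05 s.
3. the block, still in the pocket, is leaned towards the knob by over 0.04 rad (angle between block's own z axis and vertical above 0.04 rad and x of block_top in the frame of pocket below -0.001 m and z of block in the frame of pocket below -0.003 m), for 0.05 s.
4. the block is clear of the pocket (z of block in the frame of pocket above 0.003 m), for 0.2 s.
At the end, for the whole second after the job is handed in: block in the fingers, under 20 mm/s, within 0.15 rad of upright, underside 3 to 60 mm above the pocket's mouth, centre within 30 mm of the pocket's centre, touching nothing of the holder; holder within 2 mm of sitting on its base plate; plunger out over 12 mm (z of block in the frame of pocket between 0.003 and 0.06 m and horizontal distance between block and pocket below 0.03 m and angle between block's own z axis and vertical below 0.15 rad and contact force between the fingers and block above 3 N and contact force between block and plinth below 0.1 N and linear speed of block below 0.02 m/s and value of joint holder below 0.002 m and value of joint plunger above 0.012 m); the arm keeps its last pose, push and grip.
It fails at once if the holder is hauled more than 10 mm up off its base plate (value of joint holder above 0.01 m).
It fails at once if the beaker or the loose low block is moved by more than 30 mm (distance of any of beaker, spare_block from where it was at the start of the episode above 0.03 m).
It also fails if it takes over 64 s, if anything falls off the work surface, if the arm or the gripper's body presses on something with over 40 N, if the wrist force passes 120 N, or if a joint passes its speed limit or range.

## Working session

There is one attempt and no reset: what is moved stays moved. The work goes in short steps, Python scripts to look and compute and a tool call to move; the robot and the scene stay as the last step left them, time stands still between calls to the robot, and variables do not carry over. Pictures are saved under pics/ and viewed, at most 10 in all, crops included, and the job is handed in when it is done.

Besides the shell and the picture viewer there is one more tool, called after "Request:" as name(argument=value, ...) on one line, values as JSON. jog_arm: Moves the arm, as the interface text tells. Its arguments: {"type":"object","properties":{"steps":{"type":"array"},"newtons":{"type":"number"}},"required":["steps"]}

```bash
mkdir -p pics; ls; python3 - <<'E'
from workcell import *
import cv2,numpy as np
s=sense();print({k:np.round(v,3).tolist() for k,v in s.items()})
a=grab_frame("scene");b=grab_frame("top")
cv2.imwrite("pics/s.png",a[:,:,::-1]);cv2.imwrite("pics/t.png",b[:,:,::-1])
for n in("scene","top","wrist"):
  print(n,{k:np.round(v,4).tolist() for k,v in camera_params(n).items()})
E
```

```text
pics
{'clock': 0.0, 'joint_pos': [1.138, 0.427, 0.074, 1.607, -0.034, 1.111, -0.067], 'joint_velocities': [0.001, -0.001, 0.0, -0.001, -0.0, 0.001, -0.001], 'effort': [-0.001, -94.983, 3.76, -46.352, 0.019, 0.01, 0.0], 'tool_pos': [0.188, -0.648, 0.231], 'orientation': [-0.001, 0.99, 0.141, -0.0], 'force': [-0.31, -0.708, -1.029], 'moment': [-0.019, 0.052, -0.021], 'grip_force': 0.0, 'gripper_width': 0.086}
scene {'intrinsics': [[425.3108, 0.0, 253.1043], [0.0, 425.3108, 194.5483], [0.0, 0.0, 1.0]], 'k1': -0.1486, 'world_from_camera': [[0.6807, 0.5526, -0.4808, 0.987], [0.7324, -0.5248, 0.4338, -0.2935], [-0.0126, -0.6475, -0.762, 0.6733], [0.0, 0.0, 0.0, 1.0]]}
top {'intrinsics': [[464.7755, 0.0, 248.787], [0.0, 464.7755, 188.6582], [0.0, 0.0, 1.0]], 'k1': -0.0666, 'world_from_camera': [[0.0005, -0.9769, 0.2137, 0.4398], [-1.0, 0.0004, 0.004, 0.0614], [-0.0039, -0.2137, -0.9769, 0.9405], [0.0, 0.0, 0.0, 1.0]]}
wrist {'intrinsics': [[333.5456, 0.0, 248.2249], [0.0, 333.5456, 192.4282], [0.0, 0.0, 1.0]], 'k1': 0.0322, 'tool_from_camera': [[-0.0, -0.9446, -0.3281, 0.0837], [1.0, 0.0, -0.0002, -0.0014], [0.0002, -0.3281, 0.9446, -0.1429], [0.0, 0.0, 0.0, 1.0]]}
```

View pics/t.png

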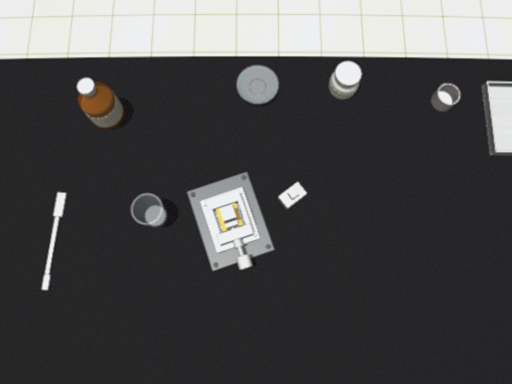

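View pics/s.png

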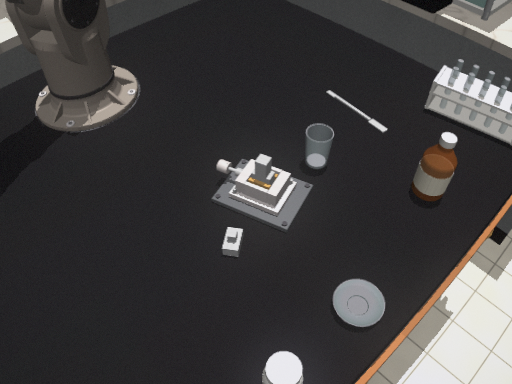

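The top view shows the plate around (230,222), with corners near (188,190), (247,174), (273,248) and (211,269). The knob is at (244,262), the block top at about (229,213), the beaker at (150,210) and the spare block at (293,195). The scene view agrees.

```bash
cat > h.py <<'E'
from workcell import *
import cv2,numpy as np
from scipy.spatial.transform import Rotation as R
def pose():
    s=sense();q=np.array(s["orientation"]);T=np.eye(4)
    T[:3,:3]=R.from_quat(q[[1,2,3,0]]).as_matrix();T[:3,3]=s["tool_pos"];return T
def cast(name,px,z,T=None):
    c=camera_params(name);K=np.array(c["intrinsics"]);k=c["k1"]
    W=np.array(c["world_from_camera"]) if T is None else T@np.array(c["tool_from_camera"])
    out=[]
    for p in np.atleast_2d(px):
        d=np.array([(p[0]-K[0,2])/K[0,0],(p[1]-K[1,2])/K[1,1]]);u=d.copy()
        for _ in range(10): u=d/(1+k*(u@u))
        r=W[:3,:3]@np.r_[u,1];o=W[:3,3];out.append((o+r*(z-o[2])/r[2]))
    return np.array(out)
E
python3 - <<'E'
from h import *
b=cv2.imread("pics/t.png");g=cv2.cvtColor(b,cv2.COLOR_BGR2GRAY)
m=(g>45).astype(np.uint8);m[:150]=0;m[:,:175]=0;m[:,280:]=0
m=cv2.morphologyEx(m,cv2.MORPH_CLOSE,np.ones((5,5)));
c=max(cv2.findContours(m,0,2)[0],key=cv2.contourArea)
P=cast("top",c[:,0],0.012)[:,:2].astype(np.float32)
# knob sticks out: open mask for the plate
m2=cv2.morphologyEx(m,cv2.MORPH_OPEN,np.ones((25,25)))
h=cv2.convexHull(max(cv2.findContours(m2,0,2)[0],key=cv2.contourArea))
q=cv2.approxPolyDP(h,6,True)[:,0];print(q.tolist())
Q=cast("top",q,.012)[:,:2];print(Q.round(4),Q.mean(0),np.linalg.norm(Q-np.roll(Q,1,0),axis=1))
print("minrect",cv2.minAreaRect(P))
w=(g>225).astype(np.uint8);w[:235]=0;w[275:]=0;w[:,:232]=0;w[:,260:]=0
n,l,s,ce=cv2.connectedComponentsWithStats(w);print(s,ce)
print("beaker",cast("top",[[156,216]],.003),"spare",cast("top",[[292,196]],.022))
print("knob top-ish",cast("top",ce[1:],.05))
E
```

```text
[[249, 178], [267, 226], [267, 252], [252, 264], [209, 264], [193, 189]]
[[0.6653 0.0648]
 [0.566  0.0285]
 [0.5139 0.0289]
 [0.4903 0.0588]
 [0.4902 0.1439]
 [0.6422 0.1794]] [0.56129421 0.08405967] [0.11696258 0.10568882 0.05206027 0.03807912 0.08513295 0.15609325]
minrect ((0.5709664225578308, 0.10110991448163986), (0.18969875574111938, 0.13468211889266968), 19.021530151367188)
[[     0      0    512    384 196398]
 [   232    235     14      5     40]
 [   244    235     15      8     55]
 [   235    240      5      7     21]
 [   232    243      1      4      4]
 [   239    248      3      7      7]
 [   239    256     10     12     83]] [[255.51335553 191.43948004]
 [236.625      236.25      ]
 [250.41818182 238.38181818]
 [237.23809524 242.80952381]
 [232.         244.5       ]
 [240.         251.        ]
 [243.42168675 261.51807229]]
beaker [[0.58761433 0.2550614  0.003     ]] spare [[ 0.6254652  -0.02198493  0.022     ]]
knob top-ish [[0.54100347 0.08835261 0.05      ]
 [0.53690913 0.06187159 0.05      ]
 [0.52841159 0.08710686 0.05      ]
 [0.52517144 0.09711361 0.05      ]
 [0.51278582 0.08175262 0.05      ]
 [0.49286978 0.07516984 0.05      ]]
```

```bash
python3 - <<'E'
import cv2
b=cv2.imread("pics/t.png")[160:280,130:310]
cv2.imwrite("pics/tc.png",cv2.resize(b,None,fx=4.4,fy=4.4,interpolation=cv2.INTER_CUBIC))
E
```

```text
(no output)
```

View pics/tc.png

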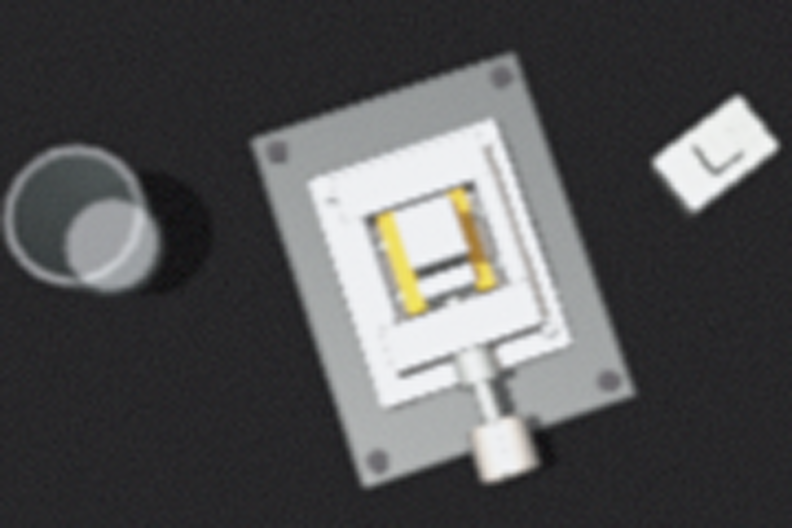

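The crop shows plate corners at (250,138), (516,52), (635,395) and (365,488), the knob at (505,450), and the block's neck top between the yellow cheeks at about (432,235). All are in crop pixels at ×4.4.

```bash
python3 - <<'E'
from h import *
f=lambda p:(np.array(p,float)+.5)/4.4-.5+[130,160]
Q=cast("top",f([(250,138),(516,52),(635,395),(365,488)]),.012)[:,:2]
S=cast("top",f([(277,152),(502,76),(609,381),(378,461)]),.012)[:,:2]
for A in(Q,S):
  print(A.mean(0).round(4),np.linalg.norm(A-np.roll(A,1,0),axis=1).round(4))
  d=A[0]+A[1]-A[2]-A[3];e=A[0]+A[3]-A[1]-A[2];print(np.arctan2(d[1],d[0]),np.arctan2(-e[0],e[1]))
K=cast("top",f([(505,445)]),.05)[0,:2];B=cast("top",f([(434,233)]),.104)[0,:2];print("K",K,"B",B,B-K,np.arctan2(*(B-K)[::-1]))
E
```

```text
[0.5784 0.1034] [0.1702 0.1303 0.169  0.1285]
0.33097770933561527 0.32586262582277864
[0.5785 0.1034] [0.1502 0.1105 0.1504 0.1102]
0.3318957801249187 0.3334599221875848
K [0.4943196  0.07334076] B [0.57811942 0.10224143] [0.08379982 0.02890067] 0.33210405592806325
```

Request:
jog_arm(steps=[[[0.81, -0.55, 0], [0, 0, 0], 0], [[0.81, -0.55, 0], [0, 0, 0], 0], [[0.81, -0.55, 0], [0, 0, 0], 0], [[0.81, -0.55, 0], [0, 0, 0], 0], [[0.81, -0.55, 0], [0, 0, 0], 0], [[0.81, -0.55, 0], [0, 0, 0], 0], [[0.81, -0.55, 0], [0, 0, 0], 0], [[0.81, -0.55, 0], [0, 0, 0], 0], [[0.81, -0.55, 0], [0, 0, 0], 0], [[0.81, -0.55, 0], [0, 0, 0], 0], [[0.43, -0.97, 0.2], [0, 0, 0], 0], [[0.43, -0.97, 0.2], [0, 0, 0], 0], [[0.43, -0.97, 0.2], [0, 0, 0], 0], [[0.43, -0.97, 0.2], [0, 0, 0], 0], [[0.43, -0.97, 0.2], [0, 0, 0], 0], [[0.43, -0.97, 0.2], [0, 0, 0], 0], [[0.43, -0.97, 0.2], [0, 0, 0], 0], [[0.43, -0.97, 0.2], [0, 0, 0], 0], [[0.43, -0.97, 0.2], [0, 0, 0], 0], [[0, 0, 0], [0, 0, -2.8], 0]], newtons=60)

```text
clock: 2.6
tool_pos: [0.489, 0.0353, 0.1587]
orientation: [-0.001, 0.986, 0.168, -0.0]
force: [-0.3, -1.6, -0.9]
gripper_width: 0.0855
grip_force: 0.0
```

```bash
cat >> h.py <<'E'
C=np.array([.5785,.1034]);YAW=.332
def go(px,z,turn=0,C=C,YAW=YAW):
    "shift (40 mm units) and turn (deg) to plate-x px [m], TCP height z, tool x at YAW+turn, pointing down"
    T=pose();t=np.r_[C+px*np.array([np.cos(YAW),np.sin(YAW)]),z];a=YAW+turn
    G=np.array([[np.cos(a),np.sin(a),0],[np.sin(a),-np.cos(a),0],[0,0,-1]])
    print("pos",T[:3,3].round(4),"shift",(T[:3,:3].T@(t-T[:3,3])/.04).round(3),"rot",np.degrees(R.from_matrix(T[:3,:3].T@G).as_rotvec()).round(2))
    s=sense();print("t",s["clock"],"F",np.round(s["force"],1),"w",round(s["gripper_width"],4),"g",round(s["grip_force"],1))
E
python3 - <<'E'
from h import *
go(-.09,.024)
a=grab_frame("wrist");cv2.imwrite("pics/w1.png",a[:,:,::-1])
E
```

```text
pos [0.489  0.0353 0.1587] shift [ 0.425 -0.873  3.369] rot [-0.07  0.03  0.29]
t 2.6 F [-0.3 -1.6 -0.9] w 0.0855 g 0.0
```

View pics/w1.png

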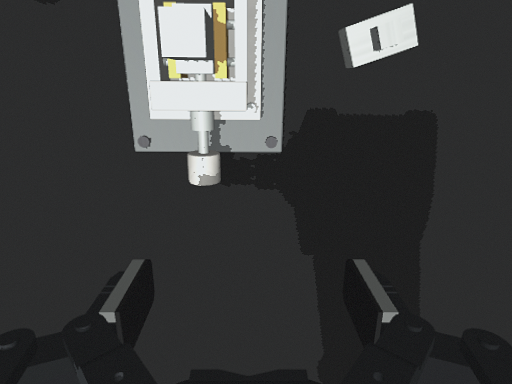

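The wrist view shows the knob spanning columns 188–220 and rows 151–184, screws at (145,142) and (271,142), and the block top around (160–211, 7–58).

```bash
python3 - <<'E'
from h import *
T=pose();u=np.array([np.cos(YAW),np.sin(YAW)]);v=np.array([-u[1],u[0]])
for n,p,z in(("screws",[(145,142),(271,142)],.012),("knob sides",[(188,168),(220.5,168)],.045),("knob front/top",[(204,153)],.055),("blocktop",[(160,6),(208,6),(211,57),(161,58)],.104)):
  P=cast("wrist",p,z,T)[:,:2]-C;print(n,np.c_[P@u,P@v].round(4).tolist())
E
```

```text
screws [[-0.0785, 0.055], [-0.0776, -0.0548]]
knob sides [[-0.0927, 0.0128], [-0.0925, -0.013]]
knob front/top [[-0.0782, -0.0017]]
blocktop [[0.0101, 0.0115], [0.0104, -0.0135], [-0.014, -0.0142], [-0.0148, 0.0131]]
```

Request:
jog_arm(steps=[[[0.42, -0.87, 0], [0, 0, 0.3], 0], [[0, 0, 0.6], [0, 0, 0], 0], [[0, 0, 0.7], [0, 0, 0], 0], [[0, 0, 0.7], [0, 0, 0], 0], [[0, 0, 0.7], [0, 0, 0], 0], [[0, 0, 0.6], [0, 0, 0], 0], [[0, 0, 0], [0, 0, 0], 0]])

```text
clock: 3.52
tool_pos: [0.4927, 0.0698, 0.0261]
orientation: [0.0, 0.987, 0.162, -0.002]
force: [0.2, 0.3, 1.1]
gripper_width: 0.0855
grip_force: 0.0
```

```bash
python3 - <<'E'
from h import *
go(-.091,.024)
E
```

```text
pos [0.4927 0.0698 0.0261] shift [ 0.025 -0.095  0.052] rot [-0.03  0.18 -0.38]
t 3.525 F [0.2 0.3 1.1] w 0.0855 g 0.0
```

Request:
jog_arm(steps=[[[0.02, -0.095, 0.05], [0, 0, -0.4], 0], [[0, 0, 0], [0, 0, 0], 0.4], [[0, 0, 0], [0, 0, 0], 1], [[0, 0, 0], [0, 0, 0], 1], [[0, 0, 0], [0, 0, 0], 1], [[0, 0, 0], [0, 0, 0], 1], [[0, 0, 0], [0, 0, 0], 1], [[0, 0, 0], [0, 0, 0], 1]])

```text
clock: 4.53
tool_pos: [0.4936, 0.0746, 0.0258]
orientation: [-0.0, 0.986, 0.166, 0.0]
force: [-2.6, 1.7, 8.8]
gripper_width: 0.0244
grip_force: 58.3
```

Request:
jog_arm(steps=[[[-0.1, 0, 0], [0, 0, 0], 1], [[-0.1, 0, 0], [0, 0, 0], 1], [[-0.1, 0, 0], [0, 0, 0], 1], [[-0.1, 0, 0], [0, 0, 0], 1], [[-0.03, 0, 0], [0, 0, 0], 1], [[0, 0, 0], [0, 0, 0], 1]])

```text
clock: 5.28
tool_pos: [0.4787, 0.0695, 0.026]
orientation: [-0.0, 0.986, 0.166, 0.002]
force: [6.0, 3.7, 0.1]
gripper_width: 0.0245
grip_force: 58.9
```

```bash
python3 - <<'E'
from h import *
go(-.107,.024)
E
```

```text
pos [0.4787 0.0695 0.026 ] shift [-0.039  0.011  0.049] rot [-0.02 -0.19  0.09]
t 5.275 F [6.  3.7 0.1] w 0.0245 g 58.9
```

Request:
jog_arm(steps=[[[-0.05, 0, 0], [0, 0, 0], 1], [[-0.03, 0, 0], [0, 0, 0], 1], [[0, 0, 0], [0, 0, 0], 1]])

```text
clock: 5.65
tool_pos: [0.4783, 0.0694, 0.0263]
orientation: [-0.001, 0.986, 0.166, 0.004]
force: [20.3, 7.1, -14.3]
gripper_width: 0.0242
grip_force: 59.8
```

At the stop: the pull force has jumped to about 22 N. Relax, open and rise.

Request:
jog_arm(steps=[[[0.05, 0, 0], [0, 0, 0], 1], [[0, 0, 0], [0, 0, 0], 0.5], [[0, 0, 0], [0, 0, 0], 0], [[0, 0, 0], [0, 0, 0], 0], [[0, 0, 0], [0, 0, 0], 0], [[0, 0, -0.5], [0, 0, 0], 0], [[0, 0, -0.9], [0, 0, 0], 0], [[0, 0, -0.9], [0, 0, 0], 0], [[0, 0, -0.9], [0, 0, 0], 0], [[0, 0, -0.9], [0, 0, 0], 0], [[0, 0, -0.5], [0, 0, 0], 0]])

```text
clock: 7.02
tool_pos: [0.4764, 0.0683, 0.2112]
orientation: [0.0, 0.986, 0.166, 0.001]
force: [0.7, 0.1, 0.4]
gripper_width: 0.0856
grip_force: 0.0
```

```bash
python3 - <<'E'
from h import *
print(np.round(sense()["joint_pos"],2))
go(0,.18,np.pi/2);go(0,.18,-np.pi/2)
a=grab_frame("wrist");cv2.imwrite("pics/w2.png",a[:,:,::-1])
E
```

```text
[ 0.1   0.15 -0.41  2.03  0.08  0.97 -1.59]
pos [0.4764 0.0683 0.2112] shift [2.699 0.005 0.785] rot [ 1.100e-01 -6.000e-02 -8.993e+01]
t 7.025 F [0.7 0.1 0.4] w 0.0856 g 0.0
pos [0.4764 0.0683 0.2112] shift [2.699 0.005 0.785] rot [-6.000e-02 -1.100e-01  9.007e+01]
t 7.025 F [0.7 0.1 0.4] w 0.0856 g 0.0
```

View pics/w2.png

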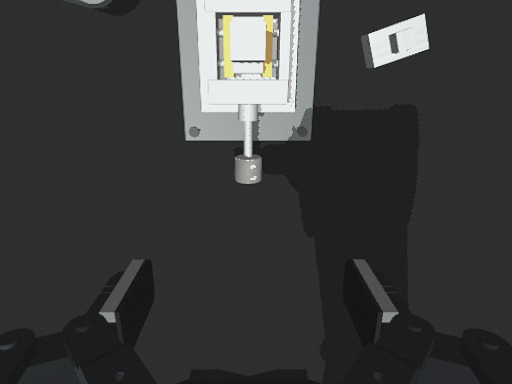

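The knob at (248,168) is clearly out, with the longer rod visible. Next, move above the block and turn 90°.

Request:
jog_arm(steps=[[[0.54, 0, 0], [0, 0, 0], 0], [[0.54, 0, 0], [0, 0, 0], 0], [[0.54, 0, 0], [0, 0, 0], 0], [[0.54, 0, 0], [0, 0, 0], 0], [[0.54, 0, 0], [0, 0, 0], 0], [[0, 0, 0.1], [0, 0, 10], 0], [[0, 0, 0.1], [0, 0, 10], 0], [[0, 0, 0.1], [0, 0, 10], 0], [[0, 0, 0.1], [0, 0, 10], 0], [[0, 0, 0.1], [0, 0, 10], 0], [[0, 0, 0.1], [0, 0, 10], 0], [[0, 0, 0.1], [0, 0, 10], 0], [[0, 0, 0.1], [0, 0, 10], 0], [[0, 0, 0], [0, 0, 10], 0], [[0, 0, 0], [0, 0, 0], 0]])

```text
clock: 8.95
tool_pos: [0.5743, 0.1028, 0.1711]
orientation: [0.007, 0.87, -0.493, -0.008]
force: [0.2, 1.1, -0.2]
gripper_width: 0.0853
grip_force: 0.0
```

```bash
python3 - <<'E'
from h import *
print(np.round(sense()["joint_pos"],2))
go(0,.071,-np.pi/2)
E
```

```text
[-0.62  0.37  0.42  1.88 -0.18  0.95 -2.72]
pos [0.5743 0.1028 0.1711] shift [ 0.058 -0.15   2.499] rot [ 1.24  0.29 11.83]
t 8.95 F [ 0.2  1.1 -0.2] w 0.0853 g 0.0
```

The last joint ran into its limit, so I'll turn the other way.

Request:
jog_arm(steps=[[[0, 0, 0], [0, 0, -10], 0], [[0, 0, 0], [0, 0, -10], 0], [[0, 0, 0], [0, 0, -10], 0], [[0, 0, 0], [0, 0, -10], 0], [[0, 0, 0], [0, 0, -10], 0], [[0, 0, 0], [0, 0, -10], 0], [[0, 0, 0], [0, 0, -10], 0], [[0, 0, 0], [0, 0, -10], 0], [[0, 0, 0], [0, 0, -10], 0], [[0, 0, 0], [0, 0, -10], 0], [[0, 0, 0], [0, 0, -10], 0], [[0, 0, 0], [0, 0, -10], 0], [[0, 0, 0], [0, 0, -10], 0], [[0, 0, 0], [0, 0, -10], 0], [[0, 0, 0], [0, 0, -10], 0], [[0, 0, 0], [0, 0, -10], 0], [[0, 0, 0], [0, 0, -8], 0], [[0, 0, 0], [0, 0, 0], 0]])

```text
clock: 11.2
tool_pos: [0.5749, 0.1016, 0.1721]
orientation: [-0.008, 0.582, 0.813, -0.006]
force: [-0.2, -0.3, 0.5]
gripper_width: 0.0853
grip_force: 0.0
```

```bash
python3 - <<'E'
from h import *
print(np.round(sense()["joint_pos"],2))
go(0,.071,np.pi/2)
a=grab_frame("wrist");cv2.imwrite("pics/w3.png",a[:,:,::-1])
E
```

```text
[-0.14  0.36 -0.18  1.85  0.07  0.96 -0.02]
pos [0.5749 0.1016 0.1721] shift [1.000e-03 1.480e-01 2.526e+00] rot [-1.12 -0.3  -0.27]
t 11.2 F [-0.2 -0.3  0.5] w 0.0853 g 0.0
```

View pics/w3.png

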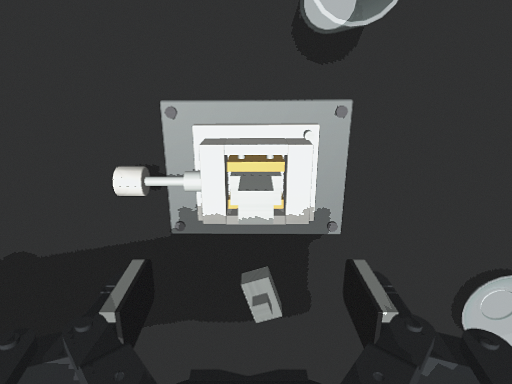

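The wrist view shows the plate centred at (256,168), the knob out to the left at (131,181), the block in the pocket at about (256,185), and the beaker clear at the upper right. Descend.

Request:
jog_arm(steps=[[[0, 0.15, 0], [-1.1, -0.3, -0.3], 0], [[0, 0, 0.5], [0, 0, 0], 0], [[0, 0, 0.5], [0, 0, 0], 0], [[0, 0, 0.5], [0, 0, 0], 0], [[0, 0, 0.5], [0, 0, 0], 0], [[0, 0, 0.3], [0, 0, 0], 0], [[0, 0, 0.15], [0, 0, 0], 0], [[0, 0, 0], [0, 0, 0], 0]])

```text
clock: 12.25
tool_pos: [0.5804, 0.1037, 0.0736]
orientation: [-0.0, 0.581, 0.814, -0.001]
force: [0.5, -0.0, 0.3]
gripper_width: 0.0854
grip_force: 0.0
```

```bash
python3 - <<'E'
from h import *
go(0,.073,np.pi/2)
E
```

```text
pos [0.5804 0.1037 0.0736] shift [ 0.008 -0.047  0.014] rot [-0.09  0.03 -0.01]
t 12.25 F [ 0.5 -0.   0.3] w 0.0854 g 0.0
```

Request:
jog_arm(steps=[[[0, -0.04, 0], [0, 0, 0], 0], [[0, 0, 0], [0, 0, 0], 0.4], [[0, 0, 0], [0, 0, 0], 1], [[0, 0, 0], [0, 0, 0], 1], [[0, 0, 0], [0, 0, 0], 1], [[0, 0, 0], [0, 0, 0], 1], [[0, 0, 0], [0, 0, 0], 1], [[0, 0, 0], [0, 0, 0], 1]], newtons=90)

```text
clock: 13.25
tool_pos: [0.5787, 0.103, 0.0739]
orientation: [-0.0, 0.581, 0.814, -0.001]
force: [-3.6, -1.2, 8.3]
gripper_width: 0.0228
grip_force: 88.4
```

```bash
python3 - <<'E'
from h import *
go(0,.073,np.pi/2)
E
```

```text
pos [0.5787 0.103  0.0739] shift [ 0.011 -0.001  0.022] rot [-0.11  0.03 -0.  ]
t 13.25 F [-3.6 -1.2  8.3] w 0.0228 g 88.4
```

Request:
jog_arm(steps=[[[0, 0.06, -0.02], [2.75, 0, 0], 1], [[0, 0.06, -0.02], [2.75, 0, 0], 1], [[0, 0, 0], [0, 0, 0], 1]])

```text
clock: 13.62
tool_pos: [0.5833, 0.1046, 0.0753]
orientation: [-0.029, 0.58, 0.813, -0.041]
force: [-5.1, -1.9, 12.7]
gripper_width: 0.0228
grip_force: 90.9
```

```bash
python3 - <<'E'
from h import *
go(0,.073,np.pi/2)
E
```

```text
pos [0.5833 0.1046 0.0753] shift [ 0.01  -0.118  0.07 ] rot [-5.71  0.03 -0.  ]
t 13.625 F [-5.1 -1.9 12.7] w 0.0228 g 90.9
```

Request:
jog_arm(steps=[[[0, -0.06, -0.02], [-2.75, 0, 0], 1], [[0, -0.06, -0.02], [-2.75, 0, 0], 1], [[0, -0.06, -0.02], [-2.75, 0, 0], 1], [[0, -0.06, -0.02], [-2.75, 0, 0], 1], [[0, 0, 0], [0, 0, 0], 1]])

```text
clock: 14.25
tool_pos: [0.5743, 0.1015, 0.0781]
orientation: [0.028, 0.58, 0.813, 0.039]
force: [7.0, 2.7, -17.9]
gripper_width: 0.023
grip_force: 89.2
```

```bash
python3 - <<'E'
from h import *
go(0,.073,np.pi/2)
E
```

```text
pos [0.5743 0.1015 0.0781] shift [0.01  0.102 0.138] rot [5.49 0.02 0.  ]
t 14.25 F [  7.    2.7 -17.9] w 0.023 g 89.2
```

Request:
jog_arm(steps=[[[0, 0.06, 0], [2.75, 0, 0], 1], [[0, 0.06, 0], [2.75, 0, 0], 1], [[0, 0.06, 0], [2.75, 0, 0], 1], [[0, 0.06, 0], [2.75, 0, 0], 1], [[0, 0, 0], [0, 0, 0], 1]])

```text
clock: 14.88
tool_pos: [0.5826, 0.1044, 0.0781]
orientation: [-0.029, 0.58, 0.813, -0.041]
force: [-4.9, -2.9, 2.4]
gripper_width: 0.0227
grip_force: 93.1
```

Request:
jog_arm(steps=[[[0, -0.06, 0], [-2.75, 0, 0], 1], [[0, -0.06, 0], [-2.75, 0, 0], 1], [[0, -0.06, 0], [-2.75, 0, 0], 1], [[0, -0.06, 0], [-2.75, 0, 0], 1], [[0, 0, 0], [0, 0, 0], 1]])

```text
clock: 15.5
tool_pos: [0.5744, 0.1015, 0.0788]
orientation: [0.028, 0.58, 0.813, 0.039]
force: [5.7, 2.0, -11.4]
gripper_width: 0.023
grip_force: 90.5
```

```bash
python3 - <<'E'
from h import *
go(0,.073,np.pi/2)
a=grab_frame("scene");cv2.imwrite("pics/s2.png",cv2.resize(a[140:240,190:330,::-1],None,fx=5,fy=5,interpolation=cv2.INTER_CUBIC))
E
```

```text
pos [0.5744 0.1015 0.0788] shift [0.01  0.099 0.154] rot [5.51 0.02 0.  ]
t 15.5 F [  5.7   2.  -11.4] w 0.023 g 90.5
```

View pics/s2.png

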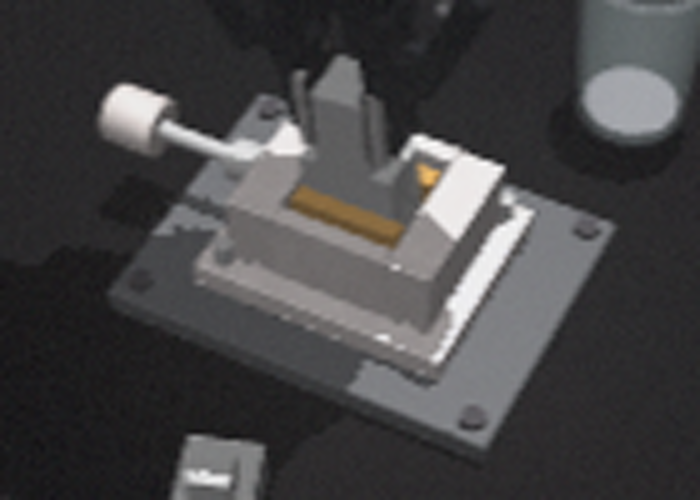

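The scene crop shows the block gripped and leaned towards the knob, the holder seated and the plunger out. Keep rocking with a gentle lift.

Request:
jog_arm(steps=[[[0, 0.06, -0.015], [2.75, 0, 0], 1], [[0, 0.06, -0.015], [2.75, 0, 0], 1], [[0, 0.06, -0.015], [2.75, 0, 0], 1], [[0, 0.06, -0.015], [2.75, 0, 0], 1], [[0, 0, 0], [0, 0, 0], 1], [[0, -0.06, -0.015], [-2.75, 0, 0], 1], [[0, -0.06, -0.015], [-2.75, 0, 0], 1], [[0, -0.06, -0.015], [-2.75, 0, 0], 1], [[0, -0.06, -0.015], [-2.75, 0, 0], 1], [[0, 0, 0], [0, 0, 0], 1]])

```text
clock: 16.8
tool_pos: [0.5737, 0.1013, 0.0838]
orientation: [0.028, 0.58, 0.813, 0.039]
force: [3.9, 1.3, -17.6]
gripper_width: 0.0225
grip_force: 90.5
```

Request:
jog_arm(steps=[[[0, 0.06, -0.015], [2.75, 0, 0], 1], [[0, 0.06, -0.015], [2.75, 0, 0], 1], [[0, 0.06, -0.015], [2.75, 0, 0], 1], [[0, 0.06, -0.015], [2.75, 0, 0], 1], [[0, 0, 0], [0, 0, 0], 1], [[0, -0.06, -0.015], [-2.75, 0, 0], 1], [[0, -0.06, -0.015], [-2.75, 0, 0], 1], [[0, -0.06, -0.015], [-2.75, 0, 0], 1], [[0, -0.06, -0.015], [-2.75, 0, 0], 1], [[0, 0, 0], [0, 0, 0], 1]])

```text
clock: 18.05
tool_pos: [0.5737, 0.1013, 0.0891]
orientation: [0.028, 0.58, 0.813, 0.038]
force: [1.8, -0.3, -17.9]
gripper_width: 0.0227
grip_force: 90.9
```

```bash
python3 - <<'E'
from h import *
go(0,.073,np.pi/2)
a=grab_frame("scene");cv2.imwrite("pics/s3.png",cv2.resize(a[140:240,190:330,::-1],None,fx=5,fy=5,interpolation=cv2.INTER_CUBIC))
E
```

```text
pos [0.5737 0.1013 0.0891] shift [0.011 0.093 0.414] rot [ 5.42  0.03 -0.  ]
t 18.05 F [  1.8  -0.3 -17.9] w 0.0227 g 90.9
```

View pics/s3.png

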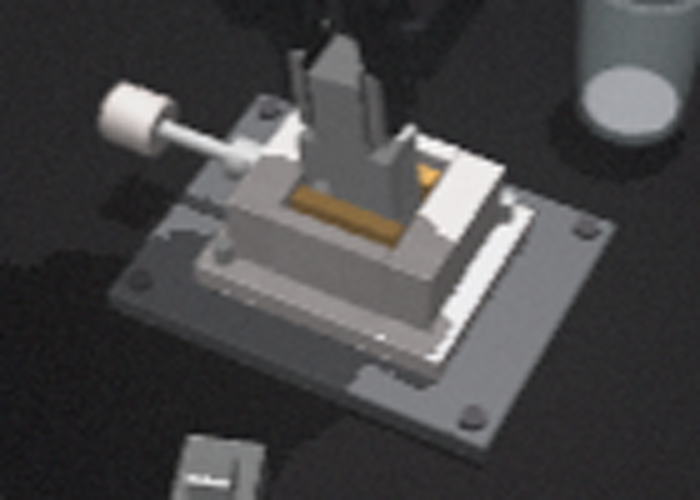

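The block has risen about 15 mm while the holder has not moved in the picture. Continue.

Request:
jog_arm(steps=[[[0, 0.06, -0.015], [2.75, 0, 0], 1], [[0, 0.06, -0.015], [2.75, 0, 0], 1], [[0, 0.06, -0.015], [2.75, 0, 0], 1], [[0, 0.06, -0.015], [2.75, 0, 0], 1], [[0, 0, 0], [0, 0, 0], 1], [[0, -0.06, -0.015], [-2.75, 0, 0], 1], [[0, -0.06, -0.015], [-2.75, 0, 0], 1], [[0, -0.06, -0.015], [-2.75, 0, 0], 1], [[0, -0.06, -0.015], [-2.75, 0, 0], 1], [[0, 0, 0], [0, 0, 0], 1]])

```text
clock: 19.35
tool_pos: [0.574, 0.1014, 0.0947]
orientation: [0.028, 0.58, 0.813, 0.038]
force: [0.5, 0.6, -17.6]
gripper_width: 0.0227
grip_force: 91.1
```

Request:
jog_arm(steps=[[[0, 0.06, -0.015], [2.75, 0, 0], 1], [[0, 0.06, -0.015], [2.75, 0, 0], 1], [[0, 0.06, -0.015], [2.75, 0, 0], 1], [[0, 0.06, -0.015], [2.75, 0, 0], 1], [[0, 0, 0], [0, 0, 0], 1], [[0, -0.06, -0.015], [-2.75, 0, 0], 1], [[0, -0.06, -0.015], [-2.75, 0, 0], 1], [[0, -0.06, -0.015], [-2.75, 0, 0], 1], [[0, -0.06, -0.015], [-2.75, 0, 0], 1], [[0, 0, 0], [0, 0, 0], 1]])

```text
clock: 20.6
tool_pos: [0.5741, 0.1014, 0.1]
orientation: [0.028, 0.58, 0.813, 0.038]
force: [0.8, -0.5, -17.8]
gripper_width: 0.0229
grip_force: 91.1
```

Request:
jog_arm(steps=[[[0, 0.06, -0.01], [2.75, 0, 0], 1], [[0, 0.06, -0.01], [2.75, 0, 0], 1], [[0, 0.06, -0.01], [2.75, 0, 0], 1], [[0, 0.06, -0.01], [2.75, 0, 0], 1], [[0, 0, 0], [0, 0, 0], 1], [[0, -0.06, -0.01], [-2.75, 0, 0], 1], [[0, -0.06, -0.01], [-2.75, 0, 0], 1], [[0, -0.06, -0.01], [-2.75, 0, 0], 1], [[0, -0.06, -0.01], [-2.75, 0, 0], 1], [[0, 0, 0], [0, 0, 0], 1]])

```text
clock: 21.85
tool_pos: [0.5743, 0.1015, 0.1039]
orientation: [0.028, 0.58, 0.813, 0.038]
force: [1.6, -0.1, -13.4]
gripper_width: 0.0227
grip_force: 91.6
```

```bash
python3 - <<'E'
from h import *
go(0,.073,np.pi/2)
a=grab_frame("scene");cv2.imwrite("pics/s4.png",cv2.resize(a[140:240,190:330,::-1],None,fx=5,fy=5,interpolation=cv2.INTER_CUBIC))
E
```

```text
pos [0.5743 0.1015 0.1039] shift [0.011 0.041 0.781] rot [ 5.43  0.03 -0.01]
t 21.85 F [  1.6  -0.1 -13.4] w 0.0227 g 91.6
```

View pics/s4.png

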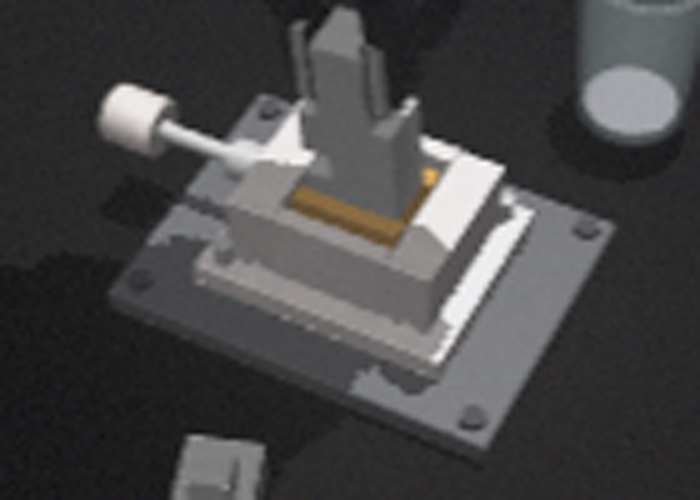

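The holder still looks seated. At swing ends Fz (-17.8 N) is close to holder plus block weight, so I'll ease more gently.

Request:
jog_arm(steps=[[[0, 0.06, -0.008], [2.75, 0, 0], 1], [[0, 0.06, -0.008], [2.75, 0, 0], 1], [[0, 0.06, -0.008], [2.75, 0, 0], 1], [[0, 0.06, -0.008], [2.75, 0, 0], 1], [[0, 0, 0], [0, 0, 0], 1], [[0, -0.06, -0.008], [-2.75, 0, 0], 1], [[0, -0.06, -0.008], [-2.75, 0, 0], 1], [[0, -0.06, -0.008], [-2.75, 0, 0], 1], [[0, -0.06, -0.008], [-2.75, 0, 0], 1], [[0, 0, 0], [0, 0, 0], 1], [[0, 0.06, -0.008], [2.75, 0, 0], 1], [[0, 0.06, -0.008], [2.75, 0, 0], 1], [[0, 0.06, -0.008], [2.75, 0, 0], 1], [[0, 0.06, -0.008], [2.75, 0, 0], 1], [[0, 0, 0], [0, 0, 0], 1], [[0, -0.06, -0.008], [-2.75, 0, 0], 1], [[0, -0.06, -0.008], [-2.75, 0, 0], 1], [[0, -0.06, -0.008], [-2.75, 0, 0], 1], [[0, -0.06, -0.008], [-2.75, 0, 0], 1], [[0, 0, 0], [0, 0, 0], 1]])

```text
clock: 24.4
tool_pos: [0.5737, 0.1011, 0.1099]
orientation: [0.028, 0.58, 0.813, 0.038]
force: [-0.1, 0.0, -2.9]
gripper_width: 0.0227
grip_force: 93.0
```

Request:
jog_arm(steps=[[[0, 0.06, -0.008], [2.75, 0, 0], 1], [[0, 0.06, -0.008], [2.75, 0, 0], 1], [[0, 0.06, -0.008], [2.75, 0, 0], 1], [[0, 0.06, -0.008], [2.75, 0, 0], 1], [[0, 0, 0], [0, 0, 0], 1], [[0, -0.06, -0.008], [-2.75, 0, 0], 1], [[0, -0.06, -0.008], [-2.75, 0, 0], 1], [[0, -0.06, -0.008], [-2.75, 0, 0], 1], [[0, -0.06, -0.008], [-2.75, 0, 0], 1], [[0, 0, 0], [0, 0, 0], 1], [[0, 0.06, -0.008], [2.75, 0, 0], 1], [[0, 0.06, -0.008], [2.75, 0, 0], 1], [[0, 0.06, -0.008], [2.75, 0, 0], 1], [[0, 0.06, -0.008], [2.75, 0, 0], 1], [[0, 0, 0], [0, 0, 0], 1], [[0, -0.06, -0.008], [-2.75, 0, 0], 1], [[0, -0.06, -0.008], [-2.75, 0, 0], 1], [[0, -0.06, -0.008], [-2.75, 0, 0], 1], [[0, -0.06, -0.008], [-2.75, 0, 0], 1], [[0, 0, 0], [0, 0, 0], 1]])

```text
clock: 26.9
tool_pos: [0.5736, 0.1011, 0.1159]
orientation: [0.028, 0.58, 0.813, 0.038]
force: [0.1, 0.1, -2.4]
gripper_width: 0.0225
grip_force: 93.0
```

```bash
python3 - <<'E'
from h import *
go(0,.13,np.pi/2)
E
```

```text
pos [0.5736 0.1011 0.1159] shift [ 0.015  0.167 -0.338] rot [ 5.41  0.04 -0.02]
t 26.9 F [ 0.1  0.1 -2.4] w 0.0225 g 93.0
```

The force has dropped to the block's weight alone, so it is free. Raise it a little, set it upright and hold still.

Request:
jog_arm(steps=[[[0, 0, -0.12], [0, 0, 0], 1], [[0, 0.05, -0.12], [2, 0, 0], 1], [[0, 0.06, -0.05], [2, 0, 0], 1], [[0, 0.05, 0], [1.4, 0, 0], 1], [[0, 0, 0], [0, 0, 0], 1], [[0, 0, 0], [0, 0, 0], 1], [[0, 0, 0], [0, 0, 0], 1], [[0, 0, 0], [0, 0, 0], 1], [[0, 0, 0], [0, 0, 0], 1], [[0, 0, 0], [0, 0, 0], 1]])

```text
clock: 28.15
tool_pos: [0.5795, 0.1033, 0.1276]
orientation: [0.0, 0.581, 0.814, -0.0]
force: [-0.3, -0.2, -3.7]
gripper_width: 0.0224
grip_force: 93.1
```

```bash
python3 - <<'E'
from h import *
go(0,.128,np.pi/2)
a=grab_frame("scene");cv2.imwrite("pics/s5.png",cv2.resize(a[120:240,190:330,::-1],None,fx=5,fy=5,interpolation=cv2.INTER_CUBIC))
E
```

```text
pos [0.5795 0.1033 0.1276] shift [ 0.009 -0.023 -0.01 ] rot [ 0.01  0.03 -0.  ]
t 28.15 F [-0.3 -0.2 -3.7] w 0.0224 g 93.1
```

View pics/s5.png

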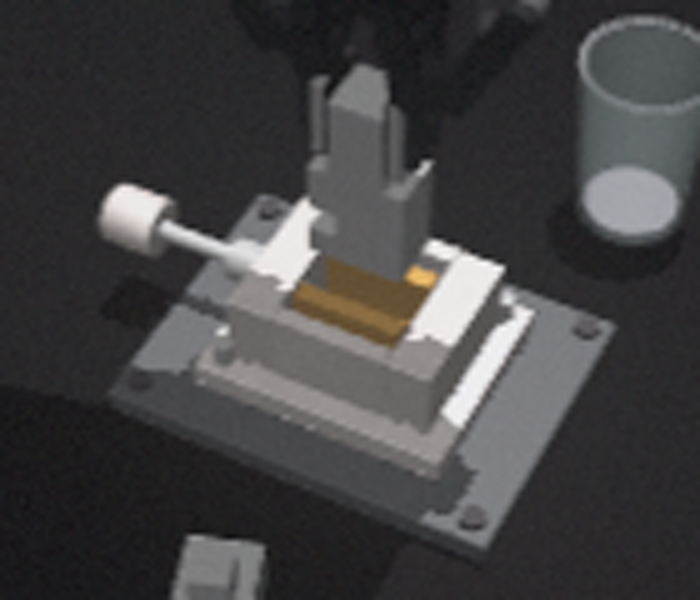

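The picture shows the block upright and clear above the empty pocket, the holder seated, the plunger out, and the beaker and spare block where they were.

```bash
python3 -c "
from workcell import *
print(sign_off())"
```

```text
the job is handed in; nothing more can be done
None
```

I handed the job in at about 28 s with the block held upright about 20 mm above its pocket, the plunger out, the holder seated, and the beaker and low block not moved; no verdict came back.

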